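# Find the heavy side of the wheel-drive pulley

### The arm

A 6-joint arm with a two-finger parallel gripper is mounted at the origin on the work surface. World frame = base frame: x ahead of the robot, y to its left, z up, the work surface at z = 0. Lengths are in m, angles in degrees, forces in N, time in s.
With the tool pointing down it reaches from about 0.35 to 0.875 m from the base axis. Payload 4.2 kg.
Tool frame: the origin (TCP) lies at the centre of the arm's flange, where the gripper is bolted on; the fingertips stand 182 mm ahead of it and the grasp point (between the pads) lies 164 mm ahead of it (r.nose_length is the distance from the TCP to the fingertips, in m); z points along the fingers, y is the line along which they close (so a half turn about z gives the same grasp; the last joint's range is limited). The gripper opens to 87 mm and grips with 3 to 60 N. Pads are 19 mm wide; open, the fingers measure 117 mm over their backs; the gripper's body (75 mm by 190 mm) begins 51 mm behind the grasp point.
Start: joints at [-49.469, 22.042, 0.453, 0, -68.411, -14.817], TCP at [0.271, -0.563, 0.405] pointing down, gripper open.
Joint ranges: [-179.83, 179.83], [-69.29, 118.12], [-61.27, 80.66], [-181.25, 117.63], [-171.15, -9.14], [-177.46, 177.46]. Speed limits (degrees/s): [159.86, 159.86, 180, 180, 180, 180].

### API

Orientations are given as a 3x3 rotation matrix whose columns are the frame's x, y, z axes.
In Python, from station import r, vision gives the robot as it stands. The module is installed in compiled form; this text tells all that it offers.
- The arm moves only by the shell command python3 -m creep 'ROWS'. ROWS is JSON, a list of rows, each a list of 7 numbers: the opening, from -1 (shut) to 1 (fully open), then the shift along the tool's x, y, z in mm, then the turn, a rotation vector about the tool's x, y, z in degrees. A call has 1 to 8 rows; each row is the pose to reach, as a shift and turn from the pose commanded when the call began, along the tool's axes at that moment; what a row does not reach only later rows make up. A row lasts 1/12 s, in which the tool goes at most 41.7 mm and 7.16 degrees, less where a joint would pass 70% of its speed; a pose out of reach is approached as far as the arm can. A call with a gripper value outside its range is refused whole. The fingers move at their own pace and stop on an object; the grip force is fixed at half the most. Time passes only in rows, so rows that repeat a pose let the fingers close. It gives the time, the measured TCP pose, the force, the opening and the grip force at its end, in the units of the state.
- r.sense(): the state, without advancing time (a new reading comes with each control period).
- vision.capture(name): name is "side" or "top" or "wrist"; returns (picture, depth): 400x640x3 uint8, red, green, blue; 400x640 float32, m along the optical axis (not along the pixel's ray), 0 where there is no reading.
- vision.camera_model(name): a dict with "vertical_fov" (degrees; the focal length in pixels is half the picture's height over the tangent of half this angle, whatever the lens; pixels are square), "cx", "cy" (the principal point, pixels), "extrinsics" (4x4, takes a point from camera to world coordinates); the wrist camera has in their place "mount" (4x4, takes a point from camera to tool coordinates, whose origin is the TCP and whose axes are the flange's). Camera axes: x right, y down, z forward; pixel columns grow to the right and rows downward; lengths in m; the calibration is good to about 2 mm. The wrist camera is an equidistant fisheye: a pixel r from the principal point sees the ray r / f radians off the axis. A picture is of the moment at which its call begins: read the wrist's pose just before it. camera_model takes no time and is no camera call.
- r.finish_job(): hands the job in; it is judged then, once.
Trained networks look in the newest picture that a camera, given by its name, has taken for a name from the list of things; names that differ only in an ending like _2 or _b are one class to them, and where a whole thing is asked for, a point or a joint stands for the part that bears it (a point fixed in the world has none). Each returns a list of dicts, best first, with "conf" (0 to 1); they miss things now and then, are a little off and sometimes report something else, mostly with a low value. They report only what shows in the picture. A call takes as long as a camera call. They do not tell look-alikes from the thing itself.
- vision.find_in(camera, thing): "uv" ([column, row] in pixels, amid what is visible of it).
- vision.cut_out(camera, thing): "region" (400x640 bool, what is visible of it) and "uv" ([column, row] in pixels, amid what is visible of it).
The state is a dict: "time_s": time; "joints": joint angles; "joint_velocities": joint speeds; "effort": joint torques, N m; "tcp_pos": TCP position; "ee_rot": TCP orientation; "wrist_force": force on the tool from outside, world axes, zero at the start; "moment": the same for the moment, N m; "gripper_width": opening from 0.0 (shut) to 1.0 (fully open); "gripper_force": force on a finger pad.
Only numpy, scipy, OpenCV 4.12 (cv2) and the standard library are available. Lean on these libraries where they do the work, as an engineer would, in place of code of your own. Each camera call takes 0.05 s, during which the arm holds its last target. There are 200 camera calls.

### The job

Lift the blue belt pulley by its wheel off its timber rest and set its shaft gently down on the four rollers of the green balancing stand, with the wheel midway between the two pairs of rollers. Let go while its heavy side, the brass plug, is not yet at the bottom, then stay clear until the pulley has turned by itself and come to rest with the plug lowest. Leave the yellow spare pulley where it is.

Things in the scene. Friction and masses are not known exactly. Their poses are not given: they have to be found in the camera images.
- rotor: Blue belt pulley fixed on a steel shaft, 0.7 kg. Shaft 16 mm thick, 166 mm long; wheel at its middle 100 mm across, 24 mm thick, flat faces to grip across. Origin: wheel centre on the axis; x along the shaft. Starts level, axis 68 mm up, shaft in V notches of a timber rest whose uprights stand 50 mm either side of the wheel centre and reach 3 mm above the axis.
- plug (a point): Brass plug, the heavy side: 25 mm across, let in flush (under 1 mm proud) in both faces of the blue wheel. Point: 31 mm from the shaft axis, in the wheel's middle plane. z points from the plug to the axis (straight up when the plug is lowest), x along the shaft. Starts 50 to 140 degrees from lowest.
- stand: Fixed green stand, 144 x 100 mm. Origin: on the table under its middle; x along the roller axles, as the shaft must lie (either way round). Rollers 36 mm across, at x = +-50, y = +-20 mm, axles 66 mm up; a seated shaft lies over y = 0, axis 82.5 mm up. Slightly stiff: a released pulley needs 2 to 5 s to come to rest. End plates at x = +-62 mm, 72 mm high.
- spare: A bystander: yellow pulley on a shaft, sizes as the blue one, no plug, in a second timber rest of the same kind. Origin and x axis as for the blue one.
There are look-alikes about, which are no part of the job. Leave any pink look-alike of the stand alone.

How it is judged:
By the outcome, as a careful person would: the job done as asked, in the order asked, and still so for the second after the job is handed in, with the robot touching nothing.
It also fails if it takes over 58 s, if anything falls off the work surface, if the arm or the gripper's body presses on something with over 40 N, if the wrist force passes 120 N, or if a joint passes its speed limit or range.

## Working session

There is one attempt and no reset: what is moved stays moved. The work goes in short steps, Python scripts to look and compute and a shell command to move; the robot and the scene stay as the last step left them, time stands still between calls to the robot, and variables do not carry over. Pictures are saved under pics/ and viewed, at most 10 in all, crops included, and the job is handed in when it is done.

```bash
mkdir -p pics; cat > h.py <<'E'
import numpy as np, cv2
from station import r, vision
def snap(n,f=None):
    s=r.sense(); im,d=vision.capture(n)
    if f: cv2.imwrite('pics/'+f,im[:,:,::-1])
    return s,im,d
def pts(n,d,s=None):
    m=vision.camera_model(n); f=200/np.tan(np.radians(m['vertical_fov'])/2)
    v,u=np.mgrid[0:400,0:640]; x=(u-m['cx'])/f; y=(v-m['cy'])/f
    if n=='wrist':
        t=np.hypot(x,y); k=np.tan(np.minimum(t,1.5))/np.maximum(t,1e-9); x=x*k;y=y*k
        T=np.eye(4);T[:3,:3]=s['ee_rot'];T[:3,3]=s['tcp_pos'];T=T@np.array(m['mount'])
    else: T=np.array(m['extrinsics'])
    P=np.stack([x*d,y*d,d],-1)
    return P@T[:3,:3].T+T[:3,3]
E
python3 - <<'E'
from h import *
for n in ['top','side']:
    s,im,d=snap(n,n+'1.png'); P=pts(n,d)
    for t in ['rotor','plug','stand','spare']:
        for q in vision.cut_out(n,t)[:3]:
            p=P[q['region']&(d>0)]
            print(n,t,round(q['conf'],2),np.round(q['uv']),np.round(np.median(p,0),3) if len(p) else None,np.round(np.percentile(p,[3,97],axis=0),3).tolist() if len(p) else None)
s=r.sense();print(s['time_s'],s['ee_rot'])
E
```

```text
top rotor 0.65 [473. 163.] [ 0.569 -0.276  0.076] [[0.504, -0.321, 0.03], [0.641, -0.238, 0.116]]
top plug 0.69 [474. 162.] [ 0.569 -0.273  0.098] [[0.553, -0.321, 0.033], [0.589, -0.237, 0.116]]
top stand 0.61 [160. 256.] [0.382 0.447 0.01 ] [[0.312, 0.386, 0.004], [0.449, 0.505, 0.082]]
top stand 0.55 [344. 168.] [0.586 0.016 0.01 ] [[0.515, -0.038, 0.005], [0.645, 0.067, 0.082]]
top spare 0.82 [229. 182.] [0.539 0.278 0.077] [[0.472, 0.238, 0.013], [0.612, 0.319, 0.116]]
side rotor 0.72 [300. 133.] [ 0.571 -0.27   0.074] [[0.507, -0.389, 0.002], [0.648, -0.237, 0.115]]
side plug 0.64 [304. 133.] [ 0.571 -0.257  0.082] [[0.556, -0.306, 0.032], [0.592, -0.235, 0.114]]
side stand 0.75 [353. 328.] [0.374 0.456 0.01 ] [[0.307, 0.392, 0.003], [0.449, 0.513, 0.082]]
side stand 0.67 [285. 198.] [0.582 0.024 0.01 ] [[0.515, -0.036, 0.004], [0.649, 0.071, 0.081]]
side stand 0.57 [302. 136.] [ 0.568 -0.267  0.075] [[0.51, -0.317, 0.036], [0.62, -0.236, 0.115]]
side spare 0.95 [288. 250.] [0.538 0.291 0.075] [[0.474, 0.244, 0.023], [0.607, 0.325, 0.116]]
0.5 [[-9.00980814e-01 -4.33858931e-01 -3.15615116e-05]
 [-4.33858932e-01  9.00980807e-01  1.11073615e-04]
 [-1.97539636e-05  1.13768439e-04 -9.99999993e-01]]
```

View pics/top1.png

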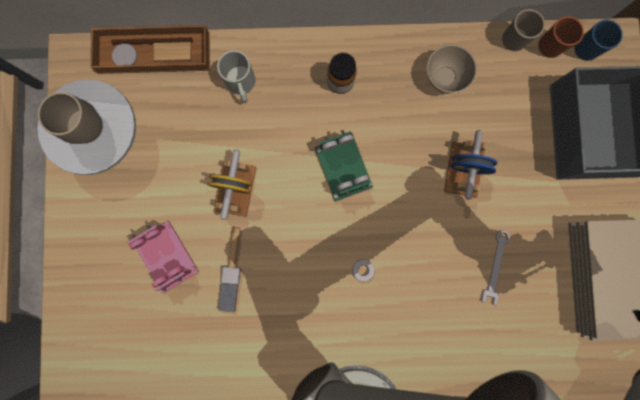

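View pics/side1.png

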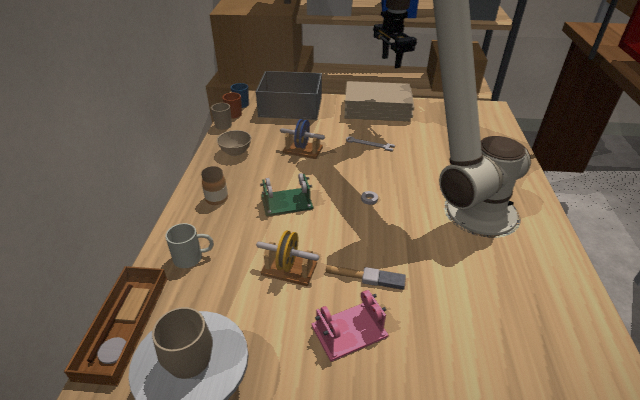

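The top view shows blue rotor at (473,163), green stand at (344,168), spare at (230,182) and the pink look-alike at (160,256). The side view agrees. Next I work out the axes.

```bash
cat >> h.py <<'E'
from scipy.spatial.transform import Rotation as R
def axis(p):
    c=p[:,:2].mean(0); w,V=np.linalg.eigh(np.cov((p[:,:2]-c).T)); a=V[:,1]; t=(p[:,:2]-c)@a
    return c+a*(t.min()+t.max())/2, a, t.max()-t.min()
def rect(p):
    (c,wh,_)=cv2.minAreaRect(p[:,:2].astype(np.float32)*1000); b=cv2.boxPoints(cv2.minAreaRect(p[:,:2].astype(np.float32)*1000))
    e=[b[1]-b[0],b[2]-b[1]]; e=max(e,key=np.linalg.norm); return np.array(c)/1000,e/np.linalg.norm(e),wh
def go(pos,ydir,s=None):
    s=s or r.sense(); M=np.array(s['ee_rot']); 
    y=np.array([*ydir,0.]);y/=np.linalg.norm(y); 
    if y@M[:,1]<0:y=-y
    z=np.array([0,0,-1.]); T=np.stack([np.cross(y,z),y,z],1)
    print('shift',np.round(M.T@(np.array(pos)-s['tcp_pos'])*1000,1),'turn',np.round(R.from_matrix(M.T@T).as_rotvec(degrees=True),2))
E
python3 - <<'E'
from h import *
for n in ['top','side']:
    s,im,d=snap(n); P=pts(n,d)
    q=vision.cut_out(n,'rotor')[0]; p=P[q['region']&(d>0)]
    sh=p[(p[:,2]>.066)&(p[:,2]<.08)]; print(n,'rotor',*axis(sh),rect(p[p[:,2]>.09]))
    for q in vision.cut_out(n,'stand')[:2]:
        p=P[q['region']&(d>0)]; print('stand',q['uv'],rect(p[p[:,2]<.02]),rect(p[p[:,2]>.06]))
go((.571,-.275,.35),(1,-.12)); print(s['time_s'])
E
```

```text
top rotor [ 0.57210914 -0.27842293] [-0.97912903  0.20323961] 0.15935974456133317 (array([ 0.57293652, -0.279138  ]), array([0.2207669, 0.9753266], dtype=float32), (82.95278930664062, 25.09902572631836))
stand [165.3, 255.7] (array([0.38067697, 0.45779272]), array([0.8635777 , 0.50421566], dtype=float32), (155.80455017089844, 113.58287811279297)) (array([0.37878223, 0.44928802]), array([0.8649729, 0.5018185], dtype=float32), (147.32296752929688, 75.68904113769531))
stand [344.0, 165.1] (array([0.59088293, 0.0141927 ]), array([0.9476629 , 0.31927267], dtype=float32), (151.07273864746094, 101.91452026367188)) (array([0.58245752, 0.01265707]), array([0.9465817, 0.3224638], dtype=float32), (141.9933319091797, 75.47479248046875))
side rotor [ 0.57541546 -0.27427697] [-0.98002928  0.19885325] 0.1612147897955642 (array([ 0.57253937, -0.28215302]), array([0.2071524, 0.9783087], dtype=float32), (89.57259368896484, 25.99170684814453))
stand [352.4, 326.9] (array([0.37402975, 0.42480255]), array([0.85287607, 0.5221135 ], dtype=float32), (178.5340118408203, 139.80882263183594)) (array([0.37771954, 0.44854507]), array([0.8635931 , 0.50418925], dtype=float32), (148.90750122070312, 76.6893081665039))
stand [285.2, 197.3] (array([ 0.59365759, -0.03524074]), array([ 0.24785632, -0.9687968 ], dtype=float32), (154.88507080078125, 208.7067108154297)) (array([0.5852135 , 0.01543548]), array([0.9502475 , 0.31149575], dtype=float32), (145.3658447265625, 74.24636840820312))
shift [-395.1  129.5   54.8] turn [ -0.    -0.   -57.44]
0.65
```

```bash
python3 -c "
from h import *
go((.573,-.2785,.36),(-.979,.207)); print(np.round(vision.camera_model('wrist')['mount'],3))"
```

```text
shift [-395.4  125.4   44.8] turn [ -0.    -0.   -52.35]
[[-0.001 -0.969 -0.249  0.068]
 [ 1.    -0.001 -0.002  0.002]
 [ 0.001 -0.249  0.969  0.02 ]
 [ 0.     0.     0.     1.   ]]
```

```bash
python3 -m creep '[[0.2,-40,13,4,0,0,-7],[0.2,-79,25,9,0,0,-14],[0.2,-119,38,13,0,0,-21],[0.2,-158,50,18,0,0,-28],[0.2,-198,63,22,0,0,-35],[0.2,-237,75,27,0,0,-42],[0.2,-277,88,31,0,0,-49],[0.2,-316,100,36,0,0,-52.3]]'
python3 -c "
from h import *
go((.573,-.2785,.36),(-.979,.207))"
```

```text
time_s: 1.47
tcp_pos: [0.5136, -0.3343, 0.369]
ee_rot: [[-0.202, -0.979, 0.001], [-0.979, 0.202, -0.0], [0.0, -0.001, -1.0]]
wrist_force: [-0.1, -0.0, 0.4]
gripper_width: 0.606
gripper_force: 0.0
shift [-66.6 -46.8   9.1] turn [-0.05 -0.02  0.26]
```

```bash
python3 -m creep '[[0.2,-33,-23,5,0,0,0],[0.2,-66,-46,9,0,0,0],[0.2,-66,-46,9,0,0,0],[0.2,-66,-46,9,0,0,0]]' >/dev/null
cat > look.py <<'E'
import sys
from h import *
f,lo,hi,lo2=sys.argv[1],float(sys.argv[3]),float(sys.argv[4]),float(sys.argv[5])
s,im,d=snap('wrist',f); P=pts('wrist',d,s); print(s['time_s'],s['tcp_pos'])
for q in vision.cut_out('wrist',sys.argv[2])[:2]:
    p=P[q['region']&(d>0)]; sh=p[(p[:,2]>lo)&(p[:,2]<hi)]; a=p[p[:,2]>lo2]
    print(round(q['conf'],2),np.round(q['uv']),len(sh),len(a),axis(sh) if len(sh)>5 else '',rect(sh) if len(sh)>5 else'',rect(a) if len(a)>5 else '', np.percentile(p[:,2],[2,50,98]))
E
python3 look.py w1.png rotor .066 .08 .095
```

```text
1.8 [ 0.57269276 -0.27901891  0.35897834]
0.77 [319. 191.] 2644 2756 (array([ 0.57110713, -0.28612968]), array([-0.97675144,  0.21437497]), np.float64(0.16355598095405885)) (array([ 0.5712135, -0.2841236]), array([ 0.71732914, -0.6967344 ], dtype=float32), (93.6485595703125, 140.94419860839844)) (array([ 0.57144897, -0.28331815]), array([0.21259715, 0.97713995], dtype=float32), (84.62295532226562, 24.571903228759766)) [0.0689597  0.09134211 0.11746653]
```

View pics/w1.png

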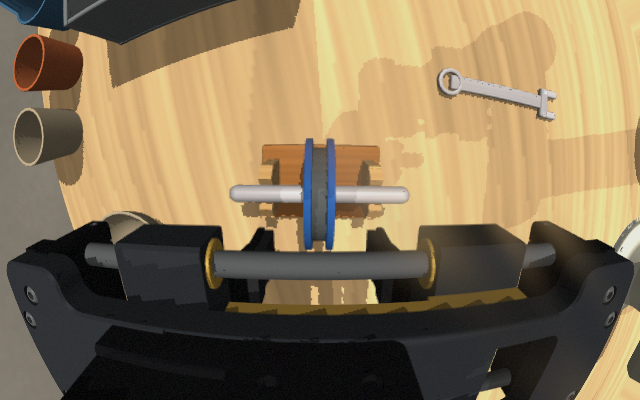

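Wrist view: the rotor is centred between the fingers, its wheel at (320,193) and shaft ends at (232,193) and (407,195). I refine the shaft line from its top ridge.

```bash
python3 - <<'E'
from h import *
s,im,d=snap('wrist'); P=pts('wrist',d,s); q=vision.cut_out('wrist','rotor')[0]; p=P[q['region']&(d>0)]
a=np.array([-.978,.209]);a/=np.linalg.norm(a); n=np.array([-a[1],a[0]]); c=np.array([.5715,-.2800])
t=(p[:,:2]-c)@a; l=(p[:,:2]-c)@n
w=abs(t)<.014; print('wheel t',np.percentile(t[p[:,2]>.09],[1,50,99]))
# circle fit on rim
from scipy.optimize import least_squares
m=w&(p[:,2]>.095)
f=least_squares(lambda x:np.hypot(l[m]-x[0],p[m,2]-x[1])-.05,[0,.068],loss='soft_l1',f_scale=.001); print('rim',f.x,np.std(f.fun))
m=(abs(t)>.025)&(abs(t)<.08)&(p[:,2]>.06)&(p[:,2]<.082)&(abs(l)<.02)
f=least_squares(lambda x:np.hypot(l[m]-x[0]-x[2]*t[m],p[m,2]-x[1])-.008,[0,.068,0],loss='soft_l1',f_scale=.001); print('shaft',f.x,m.sum())
print('shaft ends',np.percentile(t[m],[0,100])); C=c+n*f.x[0]; print(C,n); print(np.degrees(np.arctan2(*a[::-1]))+np.degrees(np.arctan(f.x[2])))
E
```

```text
wheel t [-1.19062153e-02 -7.09599225e-05  1.13044470e-02]
rim [0.00332065 0.06545883] 0.003823681394582393
shaft [ 0.00304311  0.06763566 -0.00877388] 1994
shaft ends [-0.079982    0.07995167]
[ 0.57086404 -0.28297592] [-0.20898276 -0.97791932]
167.43456034218994
```

```bash
python3 -c "
from h import *
go((.571,-.282,.262),(-.976,.2177))"
```

```text
shift [ 0.1 -0.6 98.1] turn [-0.01 -0.    0.51]
```

```bash
python3 -m creep '[[0.2,0,-0.6,35,0,0,0.5],[0.2,0,-0.6,65,0,0,0.5],[0.2,0,-0.6,85,0,0,0.5],[0.2,0,-0.6,98,0,0,0.5],[0.2,0,-0.6,98,0,0,0.5],[0.2,0,-0.6,98,0,0,0.5]]'
```

```text
time_s: 2.5
tcp_pos: [0.5712, -0.2821, 0.2621]
ee_rot: [[-0.218, -0.976, -0.0], [-0.976, 0.218, -0.0], [0.0, 0.0, -1.0]]
wrist_force: [-0.5, 0.5, 0.5]
gripper_width: 0.598
gripper_force: 0.0
```

```bash
python3 -m creep '[[-0.3,0,0,0,0,0,0],[-0.6,0,0,0,0,0,0],[-1,0,0,0,0,0,0],[-1,0,0,0,0,0,0],[-1,0,0,0,0,0,0],[-1,0,0,0,0,0,0],[-1,0,0,0,0,0,0]]'; python3 -m creep '[[-1,0,0,-10,0,0,0],[-1,0,0,-30,0,0,0],[-1,0,0,-60,0,0,0],[-1,0,0,-95,0,0,0],[-1,0,0,-95,0,0,0],[-1,0,0,-95,0,0,0]]'; python3 look.py w2.png rotor .1 .2 .2; python3 -c "
from h import *
snap('side','s2.png')"
```

```text
time_s: 3.08
tcp_pos: [0.5722, -0.2811, 0.2623]
ee_rot: [[-0.216, -0.976, 0.002], [-0.976, 0.216, -0.001], [0.0, -0.002, -1.0]]
wrist_force: [1.8, -0.8, 0.7]
gripper_width: 0.271
gripper_force: 30.0
time_s: 3.58
tcp_pos: [0.5715, -0.2809, 0.3581]
ee_rot: [[-0.217, -0.976, 0.003], [-0.976, 0.217, 0.0], [-0.001, -0.003, -1.0]]
wrist_force: [-0.4, -0.1, -8.1]
gripper_width: 0.272
gripper_force: 30.0
3.5833 [ 0.57149252 -0.28086299  0.35806179]
0.85 [317. 220.] 4358 3387 (array([ 0.56635289, -0.30377646]), array([-0.97658399,  0.21513647]), np.float64(0.1576994876369342)) (array([ 0.57021649, -0.29147903]), array([0.9602931, 0.2789932], dtype=float32), (138.69142150878906, 80.81259155273438)) (array([ 0.5635788 , -0.28808804]), array([0.21353881, 0.9769346 ], dtype=float32), (56.723487854003906, 53.06193161010742)) [0.16264358 0.19746215 0.21267873]
```

View pics/w2.png

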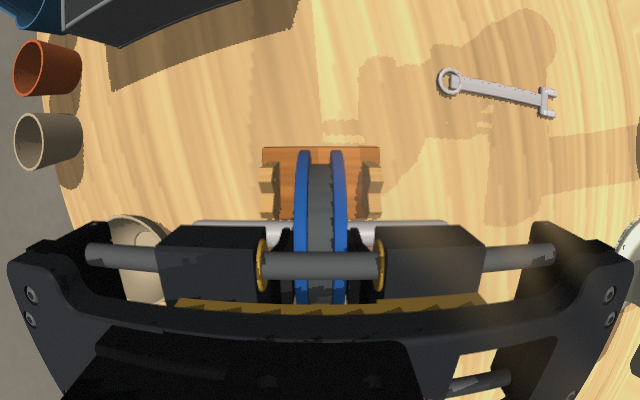

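Wrist view: wheel is held between the fingers around (320,225), the shaft level (at row ~225), and the rest stayed on the table.

```bash
cat > hand.py <<'E'
from h import *
from scipy.optimize import least_squares
s,im,d=snap('wrist'); P=pts('wrist',d,s); q=vision.cut_out('wrist','rotor')[0]; p=P[q['region']&(d>0)]
p=(p-s['tcp_pos'])@np.array(s['ee_rot'])
m=(abs(p[:,1])>.022)&(abs(p[:,1])<.085)&(p[:,2]>.178)&(p[:,2]<.21)&(abs(p[:,0])<.02); t=p[m]
f=least_squares(lambda x:np.hypot(t[:,0]-x[0]-x[2]*t[:,1],t[:,2]-x[1]-x[3]*t[:,1])-.008,[0,.194,0,0],loss='soft_l1',f_scale=.001)
w=p[(abs(p[:,1])<.02)&(p[:,2]<.18)]
print(len(t),'x,z,yaw,pitch slopes',f.x.round(4),'ends',t[:,1].min(),t[:,1].max(),'wheel y',np.percentile(w[:,1],[2,98]))
E
python3 hand.py
python3 -c "
from h import *
go((.584,.014,.365),(-.948,-.317))"
```

```text
1336 x,z,yaw,pitch slopes [ 0.002   0.1947 -0.0013 -0.0002] ends -0.07778603636728558 0.08041285253128112 wheel y [-0.010255   0.0126107]
shift [-290.6   51.3  -10.5] turn [  0.3    0.13 -31.  ]
```

```bash
python3 -c "
from h import *
go((.552,.109,.365),(-.948,-.317))"; python3 -m creep '[[-1,-39,6.5,-5,0,0,-4],[-1,-77,13,-10,0,0,-8],[-1,-116,19.5,-10,0,0,-12],[-1,-154,26,-10,0,0,-16],[-1,-193,33,-10,0,0,-20],[-1,-232,39,-10,0,0,-24],[-1,-270,45,-10,0,0,-28],[-1,-290,49,-10,0,0,-31]]'; python3 -c "
from h import *
go((.552,.109,.365),(-.948,-.317))"
```

```text
shift [-376.5  103.2  -10.2] turn [  0.3    0.13 -31.  ]
time_s: 4.5
tcp_pos: [0.5865, 0.0164, 0.3655]
ee_rot: [[0.323, -0.946, -0.001], [-0.946, -0.323, 0.001], [-0.001, 0.001, -1.0]]
wrist_force: [0.4, -0.4, -6.3]
gripper_width: 0.268
gripper_force: 30.0
shift [-98.8   2.7   0.6] turn [0.07 0.06 0.37]
```

```bash
python3 -m creep '[[-1,-38,0,0,0,0,0],[-1,-76,0,0,0,0,0],[-1,-100,0,0,0,0,0],[-1,-100,0,0,0,0,0],[-1,-100,0,0,0,0,0]]'; python3 hand.py; python3 look.py w3.png stand .002 .015 .05
```

```text
time_s: 4.92
tcp_pos: [0.5542, 0.1089, 0.3657]
ee_rot: [[0.32, -0.947, -0.002], [-0.947, -0.32, -0.001], [0.0, 0.002, -1.0]]
wrist_force: [-0.2, -0.4, -6.6]
gripper_width: 0.276
gripper_force: 30.0
1761 x,z,yaw,pitch slopes [ 0.0026  0.1947 -0.0003 -0.0007] ends -0.07970816754216051 0.07981413438899843 wheel y [-0.01083355  0.01199968]
5.0167 [0.5547482  0.10730626 0.36592032]
0.64 [324.  96.] 8963 4273 (array([0.5807002, 0.0141482]), array([-0.96007703, -0.27973576]), np.float64(0.143947132625988)) (array([0.58262775, 0.01237452]), array([0.9504084, 0.3110047], dtype=float32), (143.92739868164062, 100.86705017089844)) (array([0.5838609 , 0.01268353]), array([0.94728625, 0.3203886 ], dtype=float32), (148.4587860107422, 76.03585052490234)) [0.00812497 0.01039637 0.08373879]
```

View pics/w3.png

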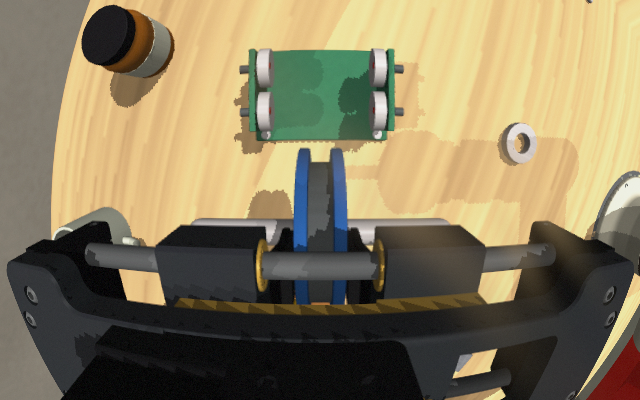

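Wrist view: green stand at (320,95), four rollers at (265,68), (263,110), (378,68), (378,110); the held wheel in front at (320,200). Fit the rollers.

```bash
cat > st.py <<'E'
from h import *
from scipy.optimize import least_squares
s,im,d=snap('wrist'); P=pts('wrist',d,s); q=[q for q in vision.cut_out('wrist','stand')][0]; p=P[q['region']&(d>0)]
c=np.array([.5835,.0126]); h=np.radians(18.5); a=np.array([np.cos(h),np.sin(h)]); n=np.array([-a[1],a[0]])
t=(p[:,:2]-c)@a; l=(p[:,:2]-c)@n; z=p[:,2]
m=(z>.06)&(abs(t)<.059)&(abs(t)>.041)
f=least_squares(lambda x:np.hypot(abs(l[m]-x[0]-x[2]*t[m])-.02,z[m]-x[1])-.018,[0,.066,0],loss='soft_l1',f_scale=.001)
print(m.sum(),f.x,np.median(abs(f.fun)))
k=(z>.06); 
for g in (1,-1):
    j=m&(t*g>0); print('roller x',np.percentile(t[j],[1,50,99]))
print('all hi t',np.percentile(t[k],[0.5,99.5]),'base t',np.percentile(t[z<.02],[.5,99.5]),'base l',np.percentile(l[z<.02],[.5,99.5]))
C=c+n*f.x[0]; hh=h+np.arctan(f.x[2]); print('C',C,'deg',np.degrees(hh),np.bincount(((l[k&~m])*1000+60).astype(int)).size)
y=-np.array([np.cos(hh),np.sin(hh)]); x=np.array([y[1]*-1,y[0]]); print(y,x)
E
python3 st.py
```

```text
2572 [0.00013492 0.06559331 0.00391093] 0.0006776644973494946
roller x [0.0446126  0.04906993 0.05896023]
roller x [-0.05894504 -0.04899629 -0.04412771]
all hi t [-0.07260261  0.0732495 ] base t [-0.06836802  0.06645534] base l [-0.04880013  0.04941501]
C [0.58345719 0.01272795] deg 18.72407854618605 98
[-0.94707546 -0.32101103] [ 0.32101103 -0.94707546]
```

```bash
python3 -c "
from h import *
go((.5831,.0150,.31),(-.947,-.321))"
```

```text
shift [95.7  2.3 56.5] turn [ 0.04 -0.01 -0.31]
```

```bash
python3 -m creep '[[-1,32,1,0,0,0,-0.3],[-1,64,2,0,0,0,-0.3],[-1,95.7,2.3,0,0,0,-0.3],[-1,95.7,2.3,20,0,0,-0.3],[-1,95.7,2.3,40,0,0,-0.3],[-1,95.7,2.3,56,0,0,-0.3],[-1,95.7,2.3,56,0,0,-0.3],[-1,95.7,2.3,56,0,0,-0.3]]'; python3 -c "
from h import *
go((.5831,.0150,.283),(-.947,-.321))";python3 hand.py; python3 look.py w4.png stand .002 .015 .05; python3 st.py
```

```text
time_s: 5.88
tcp_pos: [0.5831, 0.0153, 0.3101]
ee_rot: [[0.322, -0.947, -0.002], [-0.947, -0.322, -0.001], [0.0, 0.002, -1.0]]
wrist_force: [0.2, 0.1, -6.4]
gripper_width: 0.274
gripper_force: 30.0
shift [ 0.2  0.  27.1] turn [ 0.14 -0.02  0.03]
5.9833 [0.58380269 0.0159183  0.31219166]
0.77 [325. 164.] 6447 3752 (array([ 0.59039658, -0.00614325]), array([-0.95317169, -0.3024297 ]), np.float64(0.14323644882154868)) (array([0.58758887, 0.00097566]), array([0.9468644 , 0.32163295], dtype=float32), (143.41867065429688, 76.24826049804688)) (array([ 0.59001276, -0.00548472]), array([0.946996  , 0.32124525], dtype=float32), (147.7514190673828, 61.446800231933594)) [0.00352736 0.01041812 0.08387517]
2231 [0.0002853  0.06550344 0.0016333 ] 0.0005888945861347895
roller x [0.04496777 0.04867118 0.05579839]
roller x [-0.05892911 -0.04856011 -0.04399377]
all hi t [-0.07217371  0.0730188 ] base t [-0.07103646  0.07166164] base l [-0.05029524  0.02577334]
C [0.58340947 0.01287056] deg 18.593580884256973 69
[-0.94780414 -0.31885312] [ 0.31885312 -0.94780414]Traceback (most recent call last):
  File "hand.py", line 3, in <module>
    s,im,d=snap('wrist'); P=pts('wrist',d,s); q=vision.cut_out('wrist','rotor')[0]; p=P[q['region']&(d>0)]
                                                ~~~~~~~~~~~~~~~~~~~~~~~~~~~~~~~^^^
IndexError: list index out of range
```

View pics/w4.png

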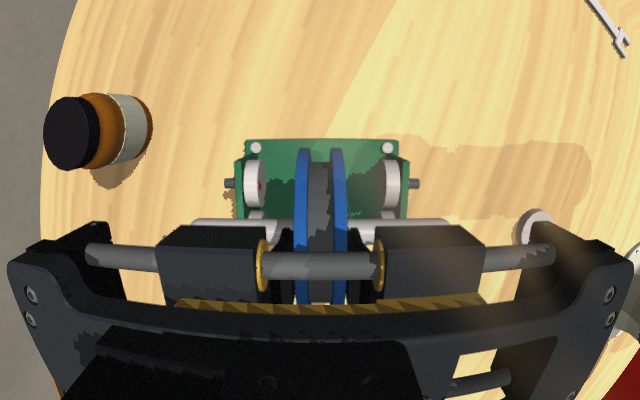

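Wrist view: wheel sits over the stand's middle, shaft between rollers (255,185) and (393,185); the stand fit agrees with the earlier one. I lower, then creep on force.

```bash
python3 -m creep '[[-1,0,0,10,0,0,0],[-1,0,0,20,0,0,0],[-1,0,0,26,0,0,0],[-1,0,0,28,0,0,0],[-1,0,0,28,0,0,0],[-1,0,0,28,0,0,0]]' ; python3 -m creep '[[-1,0,0,1,0,0,0],[-1,0,0,2,0,0,0],[-1,0,0,2,0,0,0]]'|grep -E "pos|wrist"
```

```text
time_s: 6.68
tcp_pos: [0.5832, 0.0161, 0.2825]
ee_rot: [[0.323, -0.946, -0.0], [-0.946, -0.323, -0.0], [0.0, 0.0, -1.0]]
wrist_force: [0.5, 0.3, -6.4]
gripper_width: 0.275
gripper_force: 30.0
tcp_pos: [0.583, 0.016, 0.2809]
wrist_force: [-0.4, -0.6, -6.5]
```

```bash
for i in 1; do python3 -m creep '[[-1,0,0,0.7,0,0,0],[-1,0,0,1.5,0,0,0],[-1,0,0,1.5,0,0,0]]'|grep -E "pos|wrist"; done;  python3 -m creep '[[-1,0,0,0.5,0,0,0],[-1,0,0,1,0,0,0],[-1,0,0,1,0,0,0]]'|grep -E "pos|wrist"
```

```text
tcp_pos: [0.583, 0.016, 0.2791]
wrist_force: [-1.6, -0.3, -6.3]
tcp_pos: [0.583, 0.016, 0.2782]
wrist_force: [0.6, 0.2, -6.5]
```

```bash
python3 -m creep '[[-1,0,0,0.5,0,0,0],[-1,0,0,0.7,0,0,0],[-1,0,0,0.7,0,0,0]]'|grep -E "pos|wrist"
```

```text
tcp_pos: [0.5831, 0.016, 0.2776]
wrist_force: [1.1, -0.2, -6.6]
```

```bash
python3 -m creep '[[-1,0,0,0.5,0,0,0],[-1,0,0,0.7,0,0,0],[-1,0,0,0.7,0,0,0]]'|grep -E "pos|wrist"
```

```text
tcp_pos: [0.5831, 0.0158, 0.2771]
wrist_force: [-0.0, -1.8, -5.9]
```

```bash
python3 -m creep '[[-1,0,0,0.3,0,0,0],[-1,0,0,0.5,0,0,0],[-1,0,0,0.5,0,0,0]]'|grep -E "pos|wrist"
```

```text
tcp_pos: [0.5832, 0.0158, 0.2769]
wrist_force: [0.1, -2.4, -1.6]
```

Contact, leaning on the +y rollers; nudge tool +x and settle.

```bash
python3 -m creep '[[-1,0.4,0,0,0,0,0],[-1,0.8,0,0,0,0,0],[-1,0.8,0,0,0,0,0]]'|grep -E "pos|wrist"; python3 -m creep '[[-1,0,0,0.3,0,0,0],[-1,0,0,0.3,0,0,0]]'|grep -E "pos|wrist"
```

```text
tcp_pos: [0.5833, 0.0155, 0.2768]
wrist_force: [-2.4, 0.2, 0.5]
tcp_pos: [0.5832, 0.0155, 0.2767]
wrist_force: [-2.5, 1.1, 3.4]
```

```bash
python3 -m creep '[[-0.2,0,-0,0,0,0,0],[0,0,0,0,0,0,0],[0.2,0,0,0,0,0,0],[0.2,0,0,-10,0,0,0],[0.2,0,0,-30,0,0,0],[0.2,0,0,-60,0,0,0],[0.2,0,0,-100,0,0,0],[0.2,0,0,-120,0,0,0]]'; python3 -m creep '[[0.2,-40,0,0,0,0,0],[0.2,-80,0,0,0,0,0],[0.2,-100,0,0,0,0,0],[0.2,-100,0,0,0,0,0]]' >/dev/null;  python3 -c "
from h import *
snap('side','s5.png');s,im,d=snap('wrist'); cv2.imwrite('pics/w5.png',im[0:250,150:500,::-1].repeat(2,0).repeat(2,1))"
```

```text
time_s: 9.27
tcp_pos: [0.5841, 0.0152, 0.4017]
ee_rot: [[0.323, -0.946, 0.008], [-0.946, -0.323, 0.0], [0.002, -0.008, -1.0]]
wrist_force: [0.8, -0.3, 1.4]
gripper_width: 0.592
gripper_force: 0.0
```

View pics/w5.png

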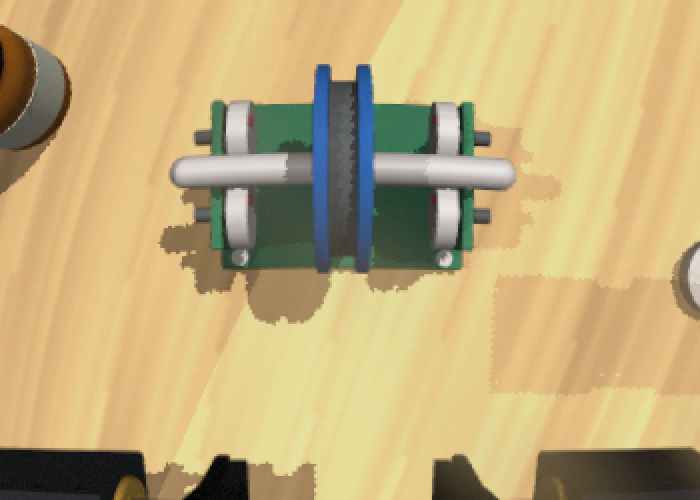

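The crop shows the shaft seated on all four rollers, with the wheel at column 344 midway between the roller pairs at 240 and 447. I wait for it to settle, watching with the side camera.

```bash
for i in 1 2 3 4 5 6 7 8; do python3 -m creep '[[0.2,0,0,0,0,0,0],[0.2,0,0,0,0,0,0],[0.2,0,0,0,0,0,0],[0.2,0,0,0,0,0,0],[0.2,0,0,0,0,0,0],[0.2,0,0,0,0,0,0],[0.2,0,0,0,0,0,0],[0.2,0,0,0,0,0,0]]'|grep time; done
python3 - <<'E'
from h import *
ims=[]
for k in range(2):
    s,im,d=snap('side'); ims.append(im); print(s['time_s'],[(round(q['conf'],2),q['uv']) for q in vision.find_in('side','rotor')[:3]],[(round(q['conf'],2),q['uv']) for q in vision.find_in('side','plug')[:3]])
print(abs(ims[0].astype(int)-ims[1])[150:230,240:330].mean())
a=cv2.imread('pics/s5.png')[150:225,240:330]; b=ims[1][150:225,240:330,::-1]
cv2.imwrite('pics/cmp.png',cv2.resize(np.hstack([a,b]),None,fx=4,fy=4,interpolation=cv2.INTER_CUBIC))
E
```

```text
time_s: 10.37
time_s: 11.03
time_s: 11.7
time_s: 12.37
time_s: 13.03
time_s: 13.7
time_s: 14.37
time_s: 15.03
15.0333 [(0.61, [287.3, 181.1])] [(0.63, [286.9, 182.7])]
15.1833 [] [(0.32, [286.5, 250.2])]
1.7536574074074074
```

View pics/cmp.png

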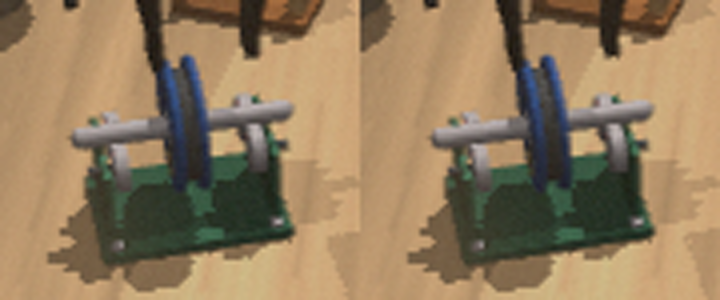

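The side view, before and after, shows the rotor seated, but its wheel is edge-on and the plug is hidden. I move along the shaft for an oblique wrist view of the face.

```bash
python3 -m creep '[[0.2,-10,-40,10,0,0,0],[0.2,-20,-80,20,0,0,0],[0.2,-30,-120,30,0,0,0],[0.2,-40,-160,40,0,0,0],[0.2,-40,-190,50,0,0,0],[0.2,-40,-190,50,0,0,0],[0.2,-40,-190,50,0,0,0]]'|grep -E "pos|wrist"; cat > pl.py <<'E'
import sys
from h import *
s,im,d=snap('wrist','w_full.png'); P=pts('wrist',d,s)
c=np.array([.5834,.0128,.0825]); m=(np.linalg.norm(P-c,axis=2)<.09)&(d>0); v,u=np.where(m); print(s['time_s'],u.min(),u.max(),v.min(),v.max())
for q in vision.cut_out('wrist','plug')[:3]: print(q['conf'],q['uv'])
a=im[max(v.min()-15,0):v.max()+15,max(u.min()-15,0):u.max()+15,::-1]; cv2.imwrite('pics/'+sys.argv[1],cv2.resize(a,None,fx=4,fy=4,interpolation=cv2.INTER_CUBIC)[:600,:800])
E
python3 pl.py p1.png
```

```text
tcp_pos: [0.719, 0.2097, 0.3415]
wrist_force: [0.1, 0.4, 0.2]
15.9167 442 588 0 109
0.64 [466.0, 71.3]
0.58 [538.1, 60.7]
```

View pics/p1.png

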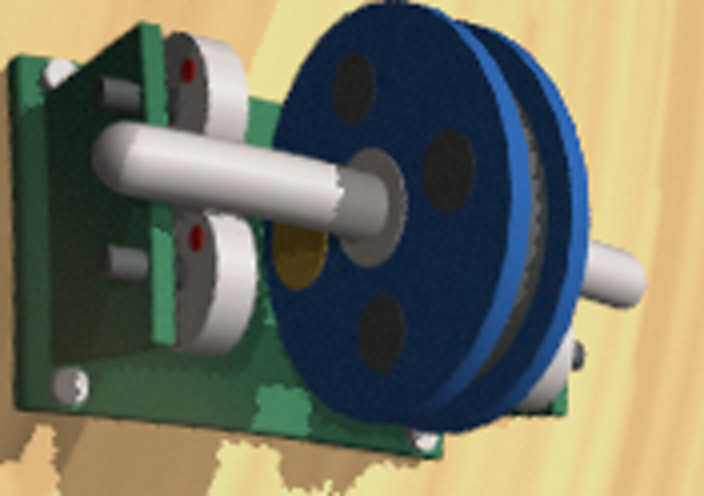

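The crop shows the brass plug at (300,250), partly behind the shaft, on the down-left side of the wheel face. I calculate its angle.

```bash
python3 - <<'E'
from h import *
s,im,d=snap('wrist'); P=pts('wrist',d,s)
hsv=cv2.cvtColor(im,cv2.COLOR_RGB2HSV); h=np.radians(18.65); a=np.array([np.cos(h),np.sin(h),0]); n=np.array([-a[1],a[0],0]); c=np.array([.5834,.0128,.0825])
D=P-c; t=D@a; l=D@n; z=D[...,2]
# wheel face
f=(d>0)&(abs(t-.012)<.006)&(np.hypot(l,z)<.05)
m=f&(hsv[...,0]>15)&(hsv[...,0]<32)&(hsv[...,1]>120)
print(s['time_s'],f.sum(),m.sum(),t[m].mean(),l[m].mean(),z[m].mean(),'deg from lowest',np.degrees(np.arctan2(l[m].mean(),-z[m].mean())),np.percentile(l[m],[2,98]),np.percentile(z[m],[2,98]))
print('wheel l,z',np.percentile(l[f],[1,99]),np.percentile(z[f],[1,99]))
k=(d>0)&(abs(l)<.012)&(abs(t)>.02)&(abs(t)<.085)&(abs(z)<.012); print('shaft zmax',np.percentile(z[k],99),'t',t[k].min(),t[k].max())
E
```

```text
16.0167 4802 161 0.012838161638231085 0.007097917002498036 -0.03047841216223988 deg from lowest 13.109573001876718 [-0.00090256  0.01479619] [-0.04187941 -0.01848169]
wheel l,z [-0.04618776  0.04715201] [-0.04373288  0.04894941]
shaft zmax 0.00909246848963295 t -0.082178288659424 0.08354242821719882
```

```bash
for i in 1 2 3 4; do python3 -m creep '[[0.2,0,0,0,0,0,0],[0.2,0,0,0,0,0,0],[0.2,0,0,0,0,0,0],[0.2,0,0,0,0,0,0],[0.2,0,0,0,0,0,0],[0.2,0,0,0,0,0,0],[0.2,0,0,0,0,0,0],[0.2,0,0,0,0,0,0]]'>/dev/null; done
python3 - <<'E'
from h import *
s,im,d=snap('wrist'); P=pts('wrist',d,s)
hsv=cv2.cvtColor(im,cv2.COLOR_RGB2HSV).astype(int); h=np.radians(18.65); a=np.array([np.cos(h),np.sin(h),0]); n=np.array([-a[1],a[0],0]); c=np.array([.5834,.0128,.0825])
D=P-c; t=D@a; l=D@n; z=D[...,2]; rr=np.hypot(l,z)
f=(d>0)&(abs(t-.012)<.008)&(rr<.046)&(rr>.016)
m=(f&(im[...,2].astype(int)-im[...,0]<22)&(hsv[...,2]<90)).astype(np.uint8)
N,L,S,C=cv2.connectedComponentsWithStats(m)
for i in range(1,N):
    if S[i,4]>25: k=L==i; print(S[i,4],np.round([l[k].mean()*1e3,z[k].mean()*1e3]),'deg',np.degrees(np.arctan2(l[k].mean(),-z[k].mean())).round(1),hsv[k].mean(0).round())
m=f&(hsv[...,0]>15)&(hsv[...,0]<32)&(hsv[...,1]>120); print(s['time_s'],s['wrist_force'],m.sum(),l[m].mean(),z[m].mean())
E
```

```text
148 [-29.  -3.] deg -84.9 [85. 21. 34.]
202 [-3. 30.] deg -174.8 [80. 21. 34.]
193 [  7. -31.] deg 12.5 [ 26. 158.  63.]
176 [30.  3.] deg 96.4 [86. 22. 34.]
18.7333 [-0.47095621  0.18091023  0.01822045] 163 0.00710054569705388 -0.03085398640780184
```

```bash
python3 -c "
from station import r
print(r.finish_job())"
```

```text
the job is handed in; nothing more can be done
None
```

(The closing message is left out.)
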